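Sort a bronze fragment and a brush on a conservation bench

ROBOT

A 6-joint arm with a two-finger parallel gripper is mounted at the origin on the work surface. World frame = base frame: x ahead of the robot, y to its left, z up, the work surface at z = 0. Lengths are in m, angles in rad, forces in N, time in s.
With the tool pointing down it reaches from about 0.35 to 0.975 m from the base axis. Payload 4.9 kg.
Tool frame: the origin (TCP) lies at the very end of the fingers, on their centre line; the grasp point (between the pads) lies 19 mm behind it; z points along the fingers, y is the line along which they close (so a half turn about z gives the same grasp; the last joint's range is limited). The gripper opens to 85 mm and grips with 20 to 120 N. Pads are 22 mm wide; open, the fingers measure 114 mm over their backs; the gripper's body (76 mm by 85 mm) begins 54 mm behind the grasp point. The pads swing forward as they close: fully open they stand 13 mm farther back than shut.
Start: joints at [1.212, 0.053, 1.613, -0, 1.476, -0.119], TCP at [0.148, 0.607, 0.194] pointing down, gripper open.
Joint ranges: [-3.01, 3.01], [-1.01, 2.22], [0.06, 2.58], [-1.02, 4.17], [0.09, 2.62], [-3.14, 3.14]. Speed limits (rad/s): [2.57, 2.57, 3.14, 3.14, 3.14, 3.14].

INTERFACE

Orientations are given as a unit quaternion [w, x, y, z].
In Python, from plant import state, optics, ticket, nets gives the robot as it stands. The module is installed in compiled form; this text tells all that it offers.
- The arm moves only by the shell command python3 -m inch 'ROWS' [OPENING]. ROWS is JSON, a list of rows, each an object of numbers: "dx", "dy", "dz": the shift along the tool's x, y, z as a fraction of full scale; "rx", "ry", "rz": the turn, a rotation vector about the tool's x, y, z as a fraction of full scale. In form: [{"dx": .., "dy": .., "dz": .., "rx": .., "ry": .., "rz": ..}, ...]. A call has 1 to 5 rows; each row is the pose to reach, as a shift and turn from the pose commanded when the call began, along the tool's axes at that moment; what a row does not reach only later rows make up. Full scale, the value 1, is 0.8 m for a shift and 1.5 rad for a turn. A row lasts 1/10 s, in which the tool goes at most 50 mm and 8.59 degrees, less where a joint would pass 70% of its speed; a pose out of reach is approached as far as the arm can. A call with a number of a shift or a turn outside -1 to 1 is refused whole. A call with a gripper value outside its range is refused whole. OPENING is the opening, from -1 (shut) to 1 (fully open), set as the call begins (- or left out, the last holds). The fingers move at their own pace and stop on an object; the grip force is fixed at half the most. Time passes only in rows, so rows that repeat a pose let the fingers close. It gives the time, the measured TCP pose, the force, the opening and the grip force at its end, in the units of the state.
- state(): the state, without advancing time (a new reading comes with each control period).
- optics.grab_frame(name): name is "side" or "top" or "wrist"; returns the picture (480x640x3 uint8, red, green, blue); there is no depth.
- optics.camera_info(name): a dict with "fx", "fy", "cx", "cy" (pixels), "R" (3x3) and "t" (3): a world point X has camera coordinates R X + t. Camera axes: x right, y down, z forward; pixel columns grow to the right and rows downward; lengths in m; the calibration is good to about 2 mm. A picture is of the moment at which its call begins: read the wrist's pose just before it. camera_info takes no time and is no camera call; for the wrist camera it gives the pose at the moment of the call.
- ticket.job_done(): hands the job in; it is judged then, once.
Trained networks look in the newest picture that a camera, given by its name, has taken for a name from the list of things; names that differ only in an ending like _2 or _b are one class to them, and where a whole thing is asked for, a point or a joint stands for the part that bears it (a point fixed in the world has none). Each returns a list of dicts, best first, with "confidence" (0 to 1); they miss things now and then, are a little off and sometimes report something else, mostly with a low value. They report only what shows in the picture. A call takes as long as a camera call.
- nets.boxes_of(camera, name): "bbox" ([centre column, centre row, width, height] in pixels, round what is visible of it).
- nets.outline_of(camera, name): "pixels" (480x640 bool, what is visible of it) and "bbox" ([centre column, centre row, width, height] in pixels, round what is visible of it).
The state is a dict: "time": time; "joint_pos": joint angles; "joint_vel": joint speeds; "joint_efforts": joint torques, N m; "tool_pos": TCP position; "tool_rot": TCP orientation; "contact_force": force on the tool from outside, world axes, zero at the start; "ft_torque": the same for the moment, N m; "gripper_width": opening from 0.0 (shut) to 1.0 (fully open); "grasp_force": force on a finger pad.
Only numpy, scipy, OpenCV 4.12 (cv2) and the standard library are available. Lean on these libraries where they do the work, as an engineer would, in place of code of your own. Each camera call takes 0.05 s, during which the arm holds its last target. There are 200 camera calls.

TASK

Clear the middle of the conservation bench: lay the green bronze fragment gently, flat on the foam, in the white foam-lined finds tray, without dropping it, and lay the brush down flat in the blue tool tray. Leave the brown clay sherd and the white foam block where they are.

Things in the scene. Friction and masses are not known exactly. Their poses are not given: they have to be found in the camera images.
- fragment: Loose dark green bronze fragment with a raised paler green spiral on top, about 63 long (x) x 34 wide (y) x 14 mm thick, 0.2 kg or so; main block 50 x 34 mm with a narrower stub at the +x end. Origin: centre of its underside (block from x -30 to +20 mm, stub to +33 mm). z up; it lies flat. Grip it across its 34 mm width (along its y), 5 mm towards -x from the origin.
- brush: Loose flat brush, red wooden handle, metal ferrule, pale bristles, 150 mm long (x from -75, handle end, to +75, bristle end), 12 mm thick, about 50 g. Handle 14 mm wide from x -75 to +15; ferrule and bristles 22 to 24 mm wide beyond. Origin: mid-length, centre of its underside, z up. Grip the handle across its width (along its y) at or up to 10 mm behind the origin.
- tool_tray: Fixed blue open tray for tools, outside 260 (x) x 150 (y) x 40 mm high, walls and floor 5 mm (floor 5 mm above the bench). Origin: centre of its underside; x along the long side. A steel spatula with black handle, up to 11 mm above the tray's underside, is fixed along its +y wall (y 55 to 65 mm); the rest is free.
- finds_tray: Fixed white open tray for finds, outside 200 (x) x 160 (y) x 40 mm high, walls 5 mm; lined with firm white foam whose top is 15 mm above the bench. Origin: centre of its underside; x along the long side. Two small green bronze bits, up to 23 mm above the bench, are fixed at its +x end (x 74 to 92 mm); the rest is free.
- clay_sherd: Loose reddish brown clay sherd with three darker stripes, the same shape and size as the bronze fragment (63 x 34 x 14 mm), origin at the centre of its underside. To be left where it is.
- foam_block: Loose white foam block, 58 (x) x 42 (y) x 32 mm high, origin at the centre of its underside. To be left where it is.

How it is judged:
By the outcome, as a careful person would: the job done as asked, in the order asked, and still so for the second after the job is handed in, with the robot touching nothing.
It also fails if it takes over 58 s, if anything falls off the work surface, if the arm or the gripper's body presses on something with over 40 N, if the wrist force passes 120 N, or if a joint passes its speed limit or range.

## Working session

There is one attempt and no reset: what is moved stays moved. The work goes in short steps, Python scripts to look and compute and a shell command to move; the robot and the scene stay as the last step left them, time stands still between calls to the robot, and variables do not carry over. Pictures are saved under pics/ and viewed, at most 10 in all, crops included, and the job is handed in when it is done.

```bash
mkdir -p pics; cat > h.py <<'E'
import numpy as np, cv2
from plant import state, optics, ticket, nets
from scipy.spatial.transform import Rotation as Ro
def ray(ci,u,v,z):
    R=np.array(ci["R"]);t=np.array(ci["t"]);c=-R.T@t
    d=R.T@np.array([(u-ci["cx"])/ci["fx"],(v-ci["cy"])/ci["fy"],1]);return c+d*(z-c[2])/d[2]
def save(im,n): cv2.imwrite("pics/"+n,im[:,:,::-1])
def rot(): 
    w,x,y,z=state()["tool_rot"];return Ro.from_quat([x,y,z,w]).as_matrix()
def tool(target): # world shift -> tool fractions
    return np.round(rot().T@(np.array(target)-state()["tool_pos"])/0.8,4)
def find(cam,name,ztop,ci=None):
    ci=ci or optics.camera_info(cam)
    for r in nets.outline_of(cam,name)[:2]:
        m=r["pixels"].astype(np.uint8);v,u=np.nonzero(m)
        P=np.array([ray(ci,a,b,ztop)[:2] for a,b in zip(u[::3],v[::3])]).astype(np.float32)
        (c,s,a)=cv2.minAreaRect(P*1000)
        print(name,round(r["confidence"],2),"bbox",np.round(r["bbox"]),"mean",P.mean(0).round(4),"rect",np.round(c,1),np.round(s,1),round(a,1),"corners",cv2.boxPoints((c,s,a)).round(0).tolist())
E
python3 - <<'E'
from h import *
im=optics.grab_frame("top");save(im,"top0.png")
for n,z in [("fragment",.014),("brush",.012),("tool_tray",.04),("finds_tray",.04),("clay_sherd",.014),("foam_block",.032)]: find("top",n,z)
im=optics.grab_frame("side");save(im,"side0.png")
s=state();print(s["time"],s["tool_pos"],s["tool_rot"],rot().round(2))
E
```

```text
fragment 0.8 bbox [282. 205.  29.  33.] mean [0.6146 0.0844] rect [617.   84.3] [34.4 63.3] 62.3 corners [[581.0, 84.0], [637.0, 54.0], [653.0, 85.0], [597.0, 114.0]]
fragment 0.43 bbox [385. 305.  48.  74.] mean [ 0.4393 -0.1061] rect [ 430.6 -104.2] [ 25.  148.3] 63.1 corners [[359.0, -82.0], [491.0, -149.0], [502.0, -127.0], [370.0, -60.0]]
brush 0.69 bbox [385. 304.  50.  76.] mean [ 0.4388 -0.1054] rect [ 432.9 -100.1] [ 23.6 149.5] 59.1 corners [[363.0, -72.0], [491.0, -149.0], [503.0, -128.0], [375.0, -52.0]]
tool_tray 0.96 bbox [501. 277.  93. 148.] mean [ 0.4797 -0.3045] rect [ 483.1 -304.6] [159.2 260.1] 86.0 corners [[348.0, -375.0], [607.0, -393.0], [618.0, -234.0], [359.0, -216.0]]
finds_tray 0.87 bbox [157. 270. 105. 127.] mean [0.4879 0.3052] rect [489.9 305. ] [204.9 169.7] 9.7 corners [[375.0, 371.0], [403.0, 204.0], [605.0, 239.0], [577.0, 406.0]]
clay_sherd 0.9 bbox [288. 282.  24.  35.] mean [0.4682 0.0745] rect [470.1  75.9] [63.1 33.8] 13.8 corners [[435.0, 85.0], [444.0, 52.0], [505.0, 67.0], [497.0, 100.0]]
foam_block 0.59 bbox [379. 198.  34.  36.] mean [ 0.6285 -0.0874] rect [628.2 -87.3] [42.3 66.3] 59.3 corners [[589.0, -89.0], [646.0, -122.0], [667.0, -86.0], [610.0, -52.0]]
0.4 [0.14841439 0.60699656 0.19403128] [-3.59717419e-05  1.19607036e-01  9.92821300e-01 -1.51256182e-04] [[-0.97  0.24 -0.  ]
 [ 0.24  0.97 -0.  ]
 [ 0.   -0.   -1.  ]]
```

View pics/top0.png

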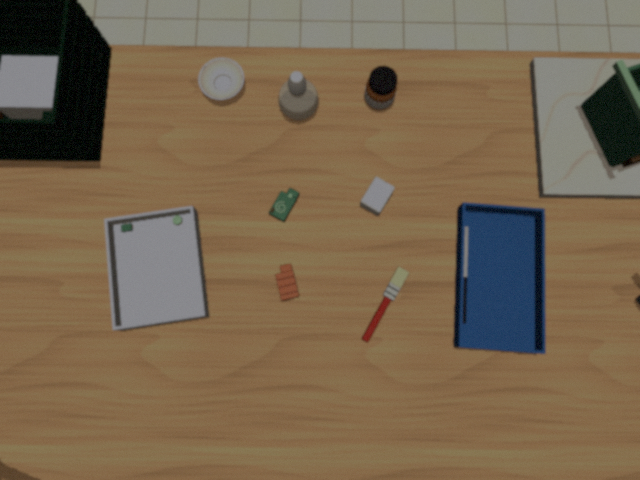

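View pics/side0.png

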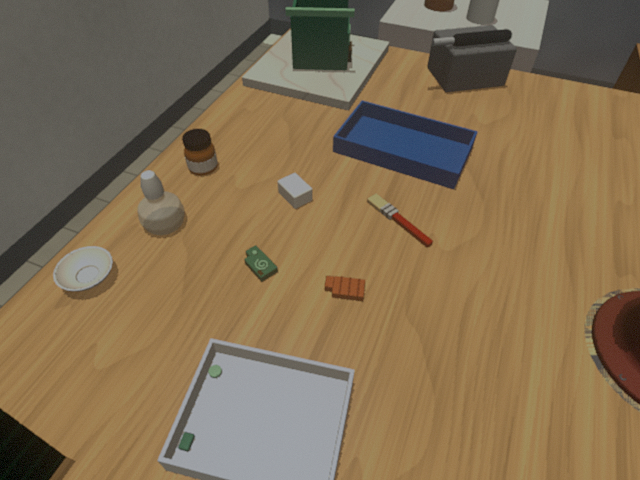

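The top view shows the fragment at (282,205) with its stub pointing up-right, the brush at (385,305) with bristles up-right, and the sherd at (288,282). The finds tray (157,270) has its bits at the far (+x) end, and the blue tray (501,277) has the spatula on its left (+y). The side view agrees. All the measured sizes match the given ones, so I'm moving towards the fragment.

```bash
python3 -m inch '[{"dx":-0.718,"dy":-0.491},{"dx":-0.718,"dy":-0.491},{"dx":-0.718,"dy":-0.491},{"dx":-0.718,"dy":-0.491},{"dx":-0.718,"dy":-0.491}]' 1; python3 -c "
from h import *
print(tool([.590,.100,.19]))"
```

```text
[-0.6867 -0.4845  0.0052]validation failed for argument at $[0]...
```

```bash
python3 -m inch '[{"dx":-0.687,"dy":-0.484,"dz":0,"rx":0,"ry":0,"rz":0},{"dx":-0.687,"dy":-0.484,"dz":0,"rx":0,"ry":0,"rz":0},{"dx":-0.687,"dy":-0.484,"dz":0,"rx":0,"ry":0,"rz":0},{"dx":-0.687,"dy":-0.484,"dz":0,"rx":0,"ry":0,"rz":0},{"dx":-0.687,"dy":-0.484,"dz":0,"rx":0,"ry":0,"rz":0}]' 1; python3 -c "
from h import *
print(tool([.590,.100,.19]))"
```

```text
time: 0.9
tool_pos: [0.3137, 0.4172, 0.1944]
tool_rot: [0.0, 0.119, 0.993, 0.0]
contact_force: [0.7, 0.6, 0.1]
gripper_width: 0.997
grasp_force: 0.0
[-0.4295 -0.3033  0.0055]
```

```bash
python3 -m inch '[{"dx":-0.43,"dy":-0.303,"dz":0,"rx":0,"ry":0,"rz":0},{"dx":-0.43,"dy":-0.303,"dz":0,"rx":0,"ry":0,"rz":0},{"dx":-0.43,"dy":-0.303,"dz":0,"rx":0,"ry":0,"rz":0},{"dx":-0.43,"dy":-0.303,"dz":0,"rx":0,"ry":0,"rz":0},{"dx":-0.43,"dy":-0.303,"dz":0,"rx":0,"ry":0,"rz":0}]'; python3 -c "
from h import *
print(tool([.590,.100,.19]))"
```

```text
time: 1.4
tool_pos: [0.4782, 0.2285, 0.1946]
tool_rot: [0.0, 0.12, 0.993, 0.0]
contact_force: [0.6, 1.0, -0.7]
gripper_width: 0.999
grasp_force: 0.0
[-0.1739 -0.1228  0.0058]
```

```bash
python3 -m inch '[{"dx":-0.174,"dy":-0.123,"dz":0,"rx":0,"ry":0,"rz":0.164},{"dx":-0.174,"dy":-0.123,"dz":0,"rx":0,"ry":0,"rz":0.164},{"dx":-0.174,"dy":-0.123,"dz":0,"rx":0,"ry":0,"rz":0.164},{"dx":-0.174,"dy":-0.123,"dz":0,"rx":0,"ry":0,"rz":0.164},{"dx":-0.174,"dy":-0.123,"dz":0,"rx":0,"ry":0,"rz":0.164}]'; python3 - <<'E'
from h import *
ci=optics.camera_info("wrist");im=optics.grab_frame("wrist");save(im,"w1.png")
find("wrist","fragment",.014,ci);print(rot().round(3),state()["tool_pos"])
R=np.array(ci["R"]);print(-R.T@np.array(ci["t"]))
E
```

```text
time: 1.9
tool_pos: [0.5901, 0.0995, 0.194]
tool_rot: [-0.0, 0.242, 0.97, -0.0]
contact_force: [-0.7, 0.1, -0.6]
gripper_width: 0.996
grasp_force: 0.0
fragment 0.59 bbox [322. 236.  40.  62.] mean [0.6166 0.0864] rect [619.3  85.7] [33.8 63.8] 62.0 corners [[583.0, 86.0], [640.0, 56.0], [655.0, 86.0], [599.0, 116.0]]
[[-0.884  0.467 -0.001]
 [ 0.467  0.884  0.001]
 [ 0.001  0.    -1.   ]] [0.58854398 0.10199146 0.19400524]
[0.52162494 0.13645543 0.3752728 ]
```

View pics/w1.png

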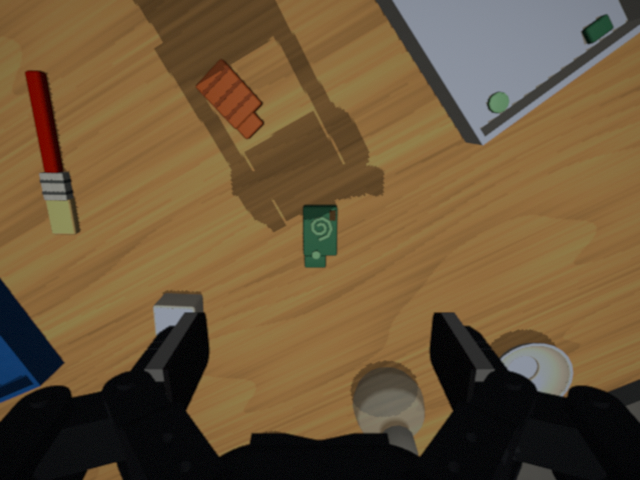

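The wrist view has the fragment at (320,236), square to the gripper and clear all round. The two measurements agree to 2 mm, so I'm descending on it.

```bash
python3 -c "
from h import *
print(tool([.6125,.088,.045]),tool([.6125,.088,.003]))"
```

```text
[-0.0348 -0.0015  0.1862] [-0.0349 -0.0015  0.2387]
```

```bash
python3 -m inch '[{"dx":-0.035,"dy":-0.0015,"dz":0.05,"rx":0,"ry":0,"rz":0},{"dx":-0.035,"dy":-0.0015,"dz":0.1,"rx":0,"ry":0,"rz":0},{"dx":-0.035,"dy":-0.0015,"dz":0.15,"rx":0,"ry":0,"rz":0},{"dx":-0.035,"dy":-0.0015,"dz":0.186,"rx":0,"ry":0,"rz":0},{"dx":-0.035,"dy":-0.0015,"dz":0.186,"rx":0,"ry":0,"rz":0}]'; python3 -c "
from h import *
print(tool([.6125,.088,.003]))"
```

```text
time: 2.5
tool_pos: [0.6077, 0.0892, 0.0398]
tool_rot: [-0.005, 0.239, 0.971, -0.001]
contact_force: [-1.0, 0.1, -0.1]
gripper_width: 0.997
grasp_force: 0.0
[-0.0064  0.0017  0.0459]
```

```bash
python3 -m inch '[{"dx":-0.004,"dy":0,"dz":0.012,"rx":0,"ry":0,"rz":0},{"dx":-0.004,"dy":0,"dz":0.024,"rx":0,"ry":0,"rz":0},{"dx":-0.004,"dy":0,"dz":0.036,"rx":0,"ry":0,"rz":0},{"dx":-0.004,"dy":0,"dz":0.044,"rx":0,"ry":0,"rz":0},{"dx":-0.004,"dy":0,"dz":0.044,"rx":0,"ry":0,"rz":0}]'; python3 -c "
from h import *
for i in range(3):print(tool([.6125,.088,.003]),state()['tool_pos'])"
```

```text
time: 3.0
tool_pos: [0.6152, 0.086, 0.0093]
tool_rot: [-0.001, 0.241, 0.971, -0.0]
contact_force: [-0.2, -0.1, -0.6]
gripper_width: 0.997
grasp_force: 0.0
[0.0042 0.0006 0.0078] [0.61524487 0.08597902 0.00926332]
[0.0042 0.0006 0.0078] [0.61524487 0.08597902 0.00926332]
[0.0042 0.0006 0.0078] [0.61524487 0.08597902 0.00926332]
```

```bash
python3 -m inch '[{"dx":0.003,"dy":0,"dz":0.004,"rx":0,"ry":0,"rz":0},{"dx":0.003,"dy":0,"dz":0.008,"rx":0,"ry":0,"rz":0},{"dx":0.003,"dy":0,"dz":0.008,"rx":0,"ry":0,"rz":0}]'
python3 -m inch '[{"dx":0,"dy":0,"dz":0,"rx":0,"ry":0,"rz":0},{"dx":0,"dy":0,"dz":0,"rx":0,"ry":0,"rz":0},{"dx":0,"dy":0,"dz":0,"rx":0,"ry":0,"rz":0},{"dx":0,"dy":0,"dz":0,"rx":0,"ry":0,"rz":0},{"dx":0,"dy":0,"dz":0,"rx":0,"ry":0,"rz":0}]' -1
python3 -m inch '[{"dx":0,"dy":0,"dz":0,"rx":0,"ry":0,"rz":0},{"dx":0,"dy":0,"dz":0,"rx":0,"ry":0,"rz":0},{"dx":0,"dy":0,"dz":0,"rx":0,"ry":0,"rz":0},{"dx":0,"dy":0,"dz":0,"rx":0,"ry":0,"rz":0}]'
```

```text
time: 3.3
tool_pos: [0.6135, 0.0871, 0.0035]
tool_rot: [-0.0, 0.24, 0.971, -0.0]
contact_force: [-0.7, -1.0, 0.3]
gripper_width: 1.001
grasp_force: 0.0
time: 3.8
tool_pos: [0.6139, 0.0871, 0.0039]
tool_rot: [0.0, 0.241, 0.971, 0.0]
contact_force: [0.1, 0.5, -0.3]
gripper_width: 0.143
grasp_force: 0.0
time: 4.2
tool_pos: [0.6138, 0.0871, 0.0038]
tool_rot: [-0.0, 0.241, 0.971, -0.0]
contact_force: [0.5, 0.1, 0.3]
gripper_width: 0.002
grasp_force: 0.0
```

The fingers shut on nothing, so I'm looking again.

```bash
python3 - <<'E'
from h import *
ci=optics.camera_info("wrist");im=optics.grab_frame("wrist");save(im,"w2.png")
im=optics.grab_frame("side")
save(cv2.resize(im[200:340,180:400],None,fx=3,fy=3,interpolation=2),"s2.png")
E
```

```text
(no output)
```

View pics/w2.png

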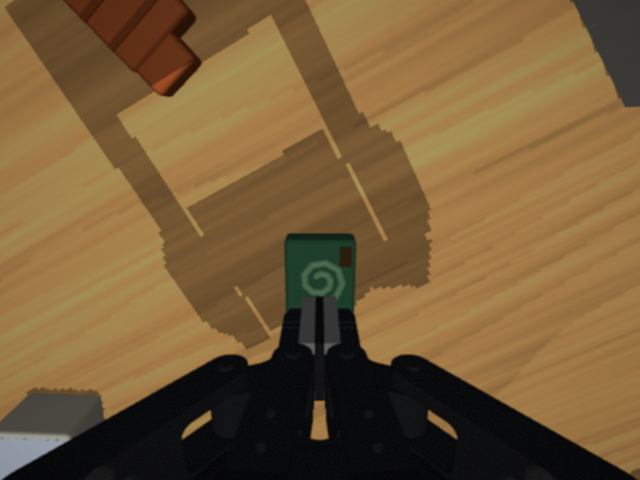

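View pics/s2.png

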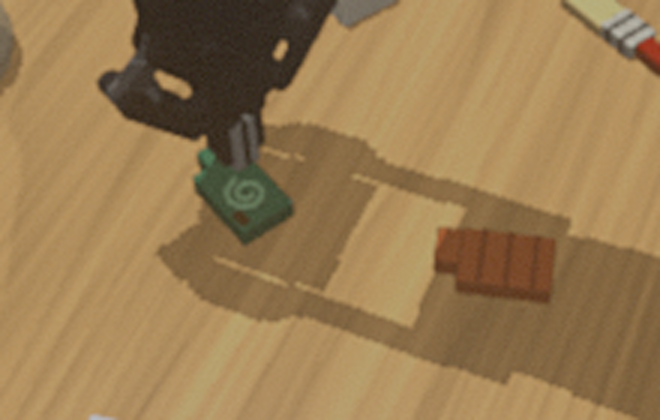

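The fingers are shut above the fragment, with their tips at about (320,300) in the wrist view and (261,254) in the side view. The fragment seems undisturbed. I'll check the reported TCP against the pictures.

```bash
python3 - <<'E'
from h import *
s=state();p=s["tool_pos"];print(p)
def pr(n,X):
    c=optics.camera_info(n);q=np.array(c["R"])@X+c["t"];return round(c["fx"]*q[0]/q[2]+c["cx"],1),round(c["fy"]*q[1]/q[2]+c["cy"],1)
for dz in (0,.01,.02,.03): print(dz,[pr(n,p+[0,0,dz]) for n in("side","wrist","top")])
for z in(.004,.014,.024,.034): print(z,ray(optics.camera_info("side"),261,254,z),ray(optics.camera_info("wrist"),320,300,z))
c=optics.camera_info("side");print(-np.array(c["R"]).T@c["t"])
im=optics.grab_frame("top");
find("top","fragment",.014)
E
```

```text
[0.61383908 0.08714617 0.00379868]
0 [(np.float64(261.3), np.float64(265.9)), (np.float64(318.1), np.float64(279.0)), (np.float64(282.8), np.float64(206.4))]
0.01 [(np.float64(260.8), np.float64(262.1)), (np.float64(318.1), np.float64(287.1)), (np.float64(282.5), np.float64(205.0))]
0.02 [(np.float64(260.2), np.float64(258.3)), (np.float64(318.0), np.float64(296.2)), (np.float64(282.1), np.float64(203.6))]
0.03 [(np.float64(259.6), np.float64(254.3)), (np.float64(318.0), np.float64(306.2)), (np.float64(281.7), np.float64(202.2))]
0.004 [0.62591339 0.06507504 0.004     ] [0.62469875 0.08251944 0.004     ]
0.014 [0.62127951 0.0719807  0.014     ] [0.62030437 0.08479975 0.014     ]
0.024 [0.61664563 0.07888637 0.024     ] [0.61590998 0.08708007 0.024     ]
0.034 [0.61201174 0.08579203 0.034     ] [0.61151559 0.08936038 0.034     ]
[0.34912828 0.47755544 0.60130733]
fragment 0.26 bbox [155. 268.  98. 125.] mean [0.4933 0.3162] rect [494.4 314.5] [208.8 172.2] 9.6 corners [[377.0, 382.0], [406.0, 212.0], [612.0, 247.0], [583.0, 417.0]]
```

Both views put the fingertips about 27 mm above the reported TCP, so they are really at z ≈ 0.03. The x and y values are right. I'll open partly, go lower under force watch, and check with the side camera.

```bash
python3 -m inch '[{"dx":0,"dy":0,"dz":0,"rx":0,"ry":0,"rz":0},{"dx":0,"dy":0,"dz":0,"rx":0,"ry":0,"rz":0},{"dx":0,"dy":0,"dz":0,"rx":0,"ry":0,"rz":0},{"dx":0,"dy":0,"dz":0,"rx":0,"ry":0,"rz":0},{"dx":0,"dy":0,"dz":0,"rx":0,"ry":0,"rz":0}]' 0.2
python3 -m inch '[{"dx":0.0015,"dy":0,"dz":0.005,"rx":0,"ry":0,"rz":0},{"dx":0.0015,"dy":0,"dz":0.01,"rx":0,"ry":0,"rz":0},{"dx":0.0015,"dy":0,"dz":0.015,"rx":0,"ry":0,"rz":0},{"dx":0.0015,"dy":0,"dz":0.02,"rx":0,"ry":0,"rz":0},{"dx":0.0015,"dy":0,"dz":0.025,"rx":0,"ry":0,"rz":0}]'
python3 - <<'E'
from h import *
im=optics.grab_frame("side")
w=optics.grab_frame("wrist")
a=cv2.resize(im[200:340,180:340],None,fx=3,fy=3,interpolation=2)
b=w[130:430,170:470]; b=cv2.resize(b,(420,420))
save(np.hstack([a[:, :380],b]),"s3.png");print(state()["tool_pos"])
E
```

```text
time: 4.9
tool_pos: [0.6138, 0.0871, 0.0038]
tool_rot: [-0.0, 0.241, 0.971, -0.0]
contact_force: [0.7, 0.2, -0.8]
gripper_width: 0.597
grasp_force: 0.0
time: 5.4
tool_pos: [0.6126, 0.0877, -0.0168]
tool_rot: [-0.0, 0.241, 0.971, -0.0]
contact_force: [-0.9, -0.4, 0.3]
gripper_width: 0.599
grasp_force: 0.0
[ 0.61205287  0.08765113 -0.01721082]
```

View pics/s3.png

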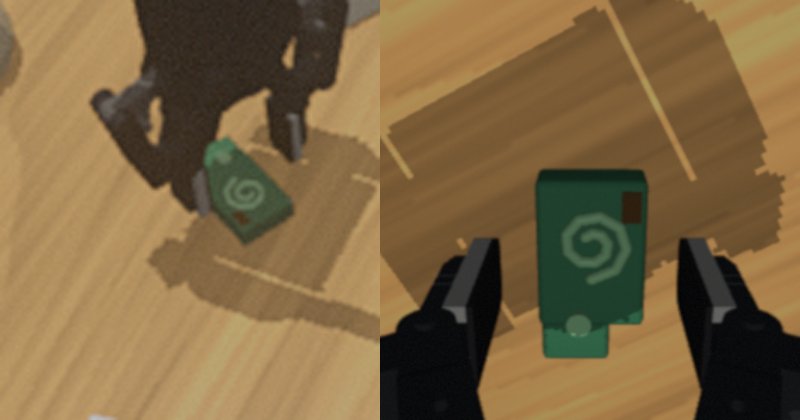

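The left crop shows the pads straddling the fragment, still above it. The right crop shows it centred between them, with pad tips at columns 500 and 680. I'm lowering another 10 mm and gripping.

```bash
python3 -m inch '[{"dx":0,"dy":0,"dz":0.003,"rx":0,"ry":0,"rz":0},{"dx":0,"dy":0,"dz":0.006,"rx":0,"ry":0,"rz":0},{"dx":0,"dy":0,"dz":0.009,"rx":0,"ry":0,"rz":0},{"dx":0,"dy":0,"dz":0.012,"rx":0,"ry":0,"rz":0},{"dx":0,"dy":0,"dz":0.012,"rx":0,"ry":0,"rz":0}]'
python3 -m inch '[{"dx":0,"dy":0,"dz":0,"rx":0,"ry":0,"rz":0},{"dx":0,"dy":0,"dz":0,"rx":0,"ry":0,"rz":0},{"dx":0,"dy":0,"dz":0,"rx":0,"ry":0,"rz":0},{"dx":0,"dy":0,"dz":0,"rx":0,"ry":0,"rz":0},{"dx":0,"dy":0,"dz":0,"rx":0,"ry":0,"rz":0}]' -1
```

```text
time: 6.0
tool_pos: [0.6124, 0.0877, -0.0263]
tool_rot: [-0.0, 0.24, 0.971, -0.0]
contact_force: [0.2, -0.2, 0.6]
gripper_width: 0.602
grasp_force: 0.0
time: 6.5
tool_pos: [0.613, 0.0877, -0.0253]
tool_rot: [0.0, 0.241, 0.971, 0.0]
contact_force: [-1.8, 0.6, 4.9]
gripper_width: 0.353
grasp_force: 59.5
```

Gripped: 59.5 N at 0.353 opening. I'm lifting it now.

```bash
python3 -m inch '[{"dx":0,"dy":0,"dz":-0.02,"rx":0,"ry":0,"rz":0},{"dx":0,"dy":0,"dz":-0.05,"rx":0,"ry":0,"rz":0},{"dx":0,"dy":0,"dz":-0.08,"rx":0,"ry":0,"rz":0},{"dx":0,"dy":0,"dz":-0.11,"rx":0,"ry":0,"rz":0},{"dx":0,"dy":0,"dz":-0.14,"rx":0,"ry":0,"rz":0}]'
python3 - <<'E'
from h import *
print(tool([.475,.302,.087]))
w=optics.grab_frame("wrist");save(w[130:430,170:470],"w4.png")
E
```

```text
time: 7.0
tool_pos: [0.6124, 0.0876, 0.0873]
tool_rot: [-0.0, 0.241, 0.971, -0.0]
contact_force: [-0.4, -0.2, -1.8]
gripper_width: 0.352
grasp_force: 59.4
[0.277  0.1568 0.0004]
```

View pics/w4.png

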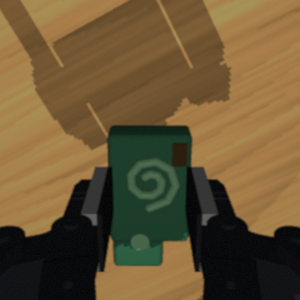

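The fragment is held level and squarely across its width. I'm moving it to the finds tray.

```bash
python3 -m inch '[{"dx":0.04,"dy":0.022,"dz":0,"rx":0,"ry":0,"rz":-0.08},{"dx":0.092,"dy":0.052,"dz":0,"rx":0,"ry":0,"rz":-0.17},{"dx":0.144,"dy":0.082,"dz":0,"rx":0,"ry":0,"rz":-0.26},{"dx":0.196,"dy":0.111,"dz":0,"rx":0,"ry":0,"rz":-0.35},{"dx":0.248,"dy":0.14,"dz":0,"rx":0,"ry":0,"rz":-0.44}]'
python3 - <<'E'
from h import *
print(tool([.475,.302,.087]),rot().round(3).tolist(),state()["grasp_force"])
ci=optics.camera_info("wrist");w=optics.grab_frame("wrist");save(w,"w5.png")
find("wrist","finds_tray",.04,ci)
E
```

```text
time: 7.55
tool_pos: [0.4881, 0.2805, 0.0857]
tool_rot: [-0.0, -0.09, 0.996, -0.0]
contact_force: [0.5, 1.1, -2.9]
gripper_width: 0.351
grasp_force: 59.5
[ 0.0113  0.0294 -0.0016] [[-0.984, -0.178, -0.0], [-0.178, 0.984, -0.0], [0.0, -0.0, -1.0]] 59.50793981552124
finds_tray 0.84 bbox [375. 246. 290. 305.] mean [0.456  0.3108] rect [493.  311.7] [201.8 162.2] 9.6 corners [[380.0, 375.0], [407.0, 215.0], [606.0, 249.0], [579.0, 409.0]]
```

View pics/w5.png

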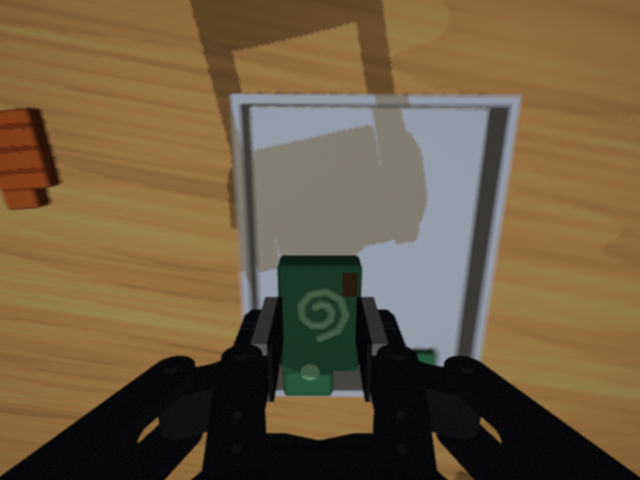

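The tray lies square under the gripper, at columns 235–515, with the bits at its near edge (row 357). It measures 202 x 162 mm, centred at (0.493, 0.312). I'll aim just behind its centre.

```bash
python3 -m inch '[{"dx":0.01,"dy":0.038,"dz":0,"rx":0,"ry":0,"rz":0},{"dx":0.01,"dy":0.038,"dz":0.02,"rx":0,"ry":0,"rz":0},{"dx":0.01,"dy":0.038,"dz":0.045,"rx":0,"ry":0,"rz":0},{"dx":0.01,"dy":0.038,"dz":0.07,"rx":0,"ry":0,"rz":0},{"dx":0.01,"dy":0.038,"dz":0.09,"rx":0,"ry":0,"rz":0}]'
python3 -m inch '[{"dx":0,"dy":0,"dz":0,"rx":0,"ry":0,"rz":0},{"dx":0,"dy":0,"dz":0.002,"rx":0,"ry":0,"rz":0},{"dx":0,"dy":0,"dz":0.006,"rx":0,"ry":0,"rz":0},{"dx":0,"dy":0,"dz":0.01,"rx":0,"ry":0,"rz":0},{"dx":0,"dy":0,"dz":0.014,"rx":0,"ry":0,"rz":0}]'
python3 -c "
from h import *
print(tool([.475,.309,-.0103]))"
```

```text
time: 8.15
tool_pos: [0.4759, 0.3066, 0.0119]
tool_rot: [-0.001, -0.086, 0.996, -0.001]
contact_force: [1.0, -0.9, -2.2]
gripper_width: 0.349
grasp_force: 59.7
time: 8.65
tool_pos: [0.4771, 0.3082, 0.0036]
tool_rot: [0.001, -0.087, 0.996, 0.0]
contact_force: [-0.7, 0.4, -1.9]
gripper_width: 0.351
grasp_force: 59.8
[0.0024 0.0015 0.0174]
```

```bash
python3 -m inch '[{"dx":0,"dy":0,"dz":0.003,"rx":0,"ry":0,"rz":0},{"dx":0,"dy":0,"dz":0.006,"rx":0,"ry":0,"rz":0},{"dx":0,"dy":0,"dz":0.009,"rx":0,"ry":0,"rz":0},{"dx":0,"dy":0,"dz":0.012,"rx":0,"ry":0,"rz":0},{"dx":0,"dy":0,"dz":0.014,"rx":0,"ry":0,"rz":0}]'
python3 -m inch '[{"dx":0,"dy":0,"dz":0.001,"rx":0,"ry":0,"rz":0},{"dx":0,"dy":0,"dz":0.001,"rx":0,"ry":0,"rz":0}]'
```

```text
time: 9.15
tool_pos: [0.4763, 0.3079, -0.0085]
tool_rot: [-0.0, -0.087, 0.996, -0.0]
contact_force: [0.4, 0.6, -2.3]
gripper_width: 0.352
grasp_force: 59.8
time: 9.35
tool_pos: [0.4764, 0.3079, -0.0092]
tool_rot: [-0.0, -0.087, 0.996, -0.0]
contact_force: [0.2, -0.2, -2.0]
gripper_width: 0.351
grasp_force: 59.8
```

```bash
python3 -m inch '[{"dx":0,"dy":0,"dz":0.001,"rx":0,"ry":0,"rz":0},{"dx":0,"dy":0,"dz":0.001,"rx":0,"ry":0,"rz":0}]'; python3 -m inch '[{"dx":0,"dy":0,"dz":0.001,"rx":0,"ry":0,"rz":0},{"dx":0,"dy":0,"dz":0.001,"rx":0,"ry":0,"rz":0}]'
```

```text
time: 9.55
tool_pos: [0.4765, 0.3079, -0.0098]
tool_rot: [0.0, -0.087, 0.996, 0.0]
contact_force: [-0.1, -0.4, -2.8]
gripper_width: 0.352
grasp_force: 59.8
time: 9.75
tool_pos: [0.4766, 0.308, -0.0102]
tool_rot: [0.0, -0.087, 0.996, 0.0]
contact_force: [-1.7, -0.1, 1.4]
gripper_width: 0.352
grasp_force: 60.6
```

It has touched down: the load went from -2.8 to +1.4 N. I'm releasing and rising.

```bash
python3 -m inch '[{"dx":0,"dy":0,"dz":0,"rx":0,"ry":0,"rz":0},{"dx":0,"dy":0,"dz":0,"rx":0,"ry":0,"rz":0},{"dx":0,"dy":0,"dz":0,"rx":0,"ry":0,"rz":0},{"dx":0,"dy":0,"dz":0,"rx":0,"ry":0,"rz":0}]' 0.1
python3 -m inch '[{"dx":0,"dy":0,"dz":-0.02,"rx":0,"ry":0,"rz":0},{"dx":0,"dy":0,"dz":-0.06,"rx":0,"ry":0,"rz":0},{"dx":0,"dy":0,"dz":-0.12,"rx":0,"ry":0,"rz":0},{"dx":0,"dy":0,"dz":-0.18,"rx":0,"ry":0,"rz":0},{"dx":0,"dy":0,"dz":-0.2,"rx":0,"ry":0,"rz":0}]'
python3 - <<'E'
from h import *
ci=optics.camera_info("wrist");w=optics.grab_frame("wrist")
find("wrist","fragment",.029,ci)
print(tool([.400,-.080,.15]),rot().round(3).tolist())
E
```

```text
time: 10.15
tool_pos: [0.4766, 0.308, -0.0105]
tool_rot: [0.0, -0.087, 0.996, 0.0]
contact_force: [0.7, 0.1, -0.7]
gripper_width: 0.551
grasp_force: 0.0
time: 10.65
tool_pos: [0.4798, 0.3096, 0.1578]
tool_rot: [0.006, -0.087, 0.996, 0.002]
contact_force: [0.6, 0.4, -0.1]
gripper_width: 0.55
grasp_force: 0.0
fragment 0.63 bbox [318. 220.  46.  77.] mean [0.4808 0.309 ] rect [483.7 310.2] [65.6 33.8] 10.1 corners [[448.0, 321.0], [454.0, 288.0], [519.0, 299.0], [513.0, 333.0]]
[ 0.1816 -0.462   0.0034] [[-0.985, -0.173, 0.008], [-0.173, 0.985, 0.004], [-0.009, 0.002, -1.0]]
```

The fragment lies flat in the tray at (0.484, 0.310). On to the brush.

```bash
python3 -m inch '[{"dx":0.18,"dy":-0.462,"dz":0.004,"rx":0,"ry":0,"rz":0},{"dx":0.18,"dy":-0.462,"dz":0.004,"rx":0,"ry":0,"rz":0},{"dx":0.18,"dy":-0.462,"dz":0.004,"rx":0,"ry":0,"rz":0},{"dx":0.18,"dy":-0.462,"dz":0.004,"rx":0,"ry":0,"rz":0},{"dx":0.18,"dy":-0.462,"dz":0.004,"rx":0,"ry":0,"rz":0}]'
python3 - <<'E'
from h import *
print(tool([.400,-.080,.15]),rot().round(3).tolist())
E
```

```text
time: 11.25
tool_pos: [0.4252, 0.0613, 0.1449]
tool_rot: [-0.002, -0.087, 0.996, 0.0]
contact_force: [0.7, -1.4, 1.2]
gripper_width: 0.55
grasp_force: 0.0
[ 0.0618 -0.1684 -0.0062] [[-0.985, -0.174, -0.004], [-0.174, 0.985, -0.0], [0.004, 0.001, -1.0]]
```

```bash
python3 -m inch '[{"dx":0.062,"dy":-0.168,"dz":-0.006,"rx":0,"ry":0,"rz":0.454},{"dx":0.062,"dy":-0.168,"dz":-0.006,"rx":0,"ry":0,"rz":0.454},{"dx":0.062,"dy":-0.168,"dz":-0.006,"rx":0,"ry":0,"rz":0.454},{"dx":0.062,"dy":-0.168,"dz":-0.006,"rx":0,"ry":0,"rz":0.454},{"dx":0.062,"dy":-0.168,"dz":-0.006,"rx":0,"ry":0,"rz":0.454}]'
python3 - <<'E'
from h import *
ci=optics.camera_info("wrist");w=optics.grab_frame("wrist");save(w,"w6.png")
find("wrist","brush",.012,ci)
hsv=cv2.cvtColor(w,cv2.COLOR_RGB2HSV);m=((hsv[...,1]>190)&((hsv[...,0]<5)|(hsv[...,0]>175))).astype(np.uint8)
n,l,st,_=cv2.connectedComponentsWithStats(m);i=1+st[1:,4].argmax();v,u=np.nonzero(l==i)
P=np.array([ray(ci,a,b,.012)[:2]*1000 for a,b in zip(u,v)]).astype(np.float32);print("handle",st[i],cv2.minAreaRect(P),cv2.fitLine(P,2,0,.01,.01).ravel())
print(state()["tool_pos"],rot().round(3).tolist())
E
```

```text
time: 11.75
tool_pos: [0.4002, -0.0793, 0.1499]
tool_rot: [-0.002, 0.255, 0.967, 0.0]
contact_force: [-0.2, -0.1, -0.2]
gripper_width: 0.55
grasp_force: 0.0
brush 0.78 bbox [314. 252.  28. 161.] mean [ 0.4363 -0.1035] rect [ 431.9 -101. ] [ 23.5 149. ] 60.9 corners [[361.0, -75.0], [491.0, -148.0], [503.0, -127.0], [372.0, -55.0]]
handle [ 307  174   15  100 1303] ((405.9492492675781, -86.79307556152344), (11.773340225219727, 88.19621276855469), 60.59685516357422) [  0.8715969   -0.49022332 404.62393    -86.148155  ]
[ 0.40053256 -0.07824722  0.15001275] [[-0.874, 0.486, -0.004], [0.486, 0.874, 0.001], [0.004, -0.0, -1.0]]
```

View pics/w6.png

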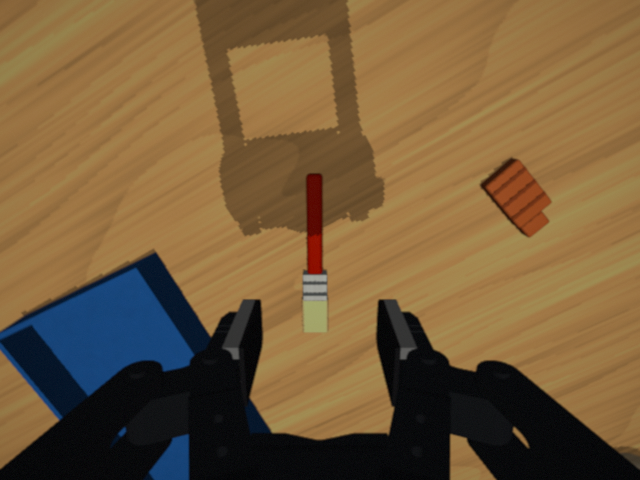

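The handle runs straight down the picture, columns 307–322 and rows 174–274, aligned with the gripper. The brush origin comes out at (0.432, -0.101), in agreement with the top view. I'm descending to grip 5 mm behind it.

```bash
python3 - <<'E'
from h import *
print(tool([.4275,-.0989,.02]))
E
```

```text
[-0.0426 -0.0061  0.1624]
```

```bash
python3 -m inch '[{"dx":-0.0425,"dy":-0.006,"dz":0.03,"rx":0,"ry":0,"rz":0},{"dx":-0.0425,"dy":-0.006,"dz":0.08,"rx":0,"ry":0,"rz":0},{"dx":-0.0425,"dy":-0.006,"dz":0.13,"rx":0,"ry":0,"rz":0},{"dx":-0.0425,"dy":-0.006,"dz":0.162,"rx":0,"ry":0,"rz":0},{"dx":-0.0425,"dy":-0.006,"dz":0.162,"rx":0,"ry":0,"rz":0}]'
python3 -m inch '[{"dx":0,"dy":0,"dz":0.01,"rx":0,"ry":0,"rz":0},{"dx":0,"dy":0,"dz":0.02,"rx":0,"ry":0,"rz":0},{"dx":0,"dy":0,"dz":0.03,"rx":0,"ry":0,"rz":0},{"dx":0,"dy":0,"dz":0.035,"rx":0,"ry":0,"rz":0},{"dx":0,"dy":0,"dz":0.035,"rx":0,"ry":0,"rz":0}]'
python3 - <<'E'
from h import *
print(tool([.4275,-.0989,-.021]))
E
```

```text
time: 12.35
tool_pos: [0.4244, -0.0965, 0.0169]
tool_rot: [-0.006, 0.25, 0.968, 0.001]
contact_force: [-0.6, 1.3, -0.0]
gripper_width: 0.551
grasp_force: 0.0
time: 12.85
tool_pos: [0.4291, -0.0988, -0.0057]
tool_rot: [-0.0, 0.251, 0.968, 0.0]
contact_force: [0.0, 0.2, 0.5]
gripper_width: 0.549
grasp_force: 0.0
[ 0.0017 -0.0011  0.0191]
```

```bash
python3 -m inch '[{"dx":0.001,"dy":0,"dz":0.006,"rx":0,"ry":0,"rz":0},{"dx":0.001,"dy":0,"dz":0.012,"rx":0,"ry":0,"rz":0},{"dx":0.001,"dy":0,"dz":0.017,"rx":0,"ry":0,"rz":0},{"dx":0.001,"dy":0,"dz":0.019,"rx":0,"ry":0,"rz":0},{"dx":0.001,"dy":0,"dz":0.019,"rx":0,"ry":0,"rz":0}]'
python3 -m inch '[{"dx":0,"dy":0,"dz":0,"rx":0,"ry":0,"rz":0},{"dx":0,"dy":0,"dz":0,"rx":0,"ry":0,"rz":0},{"dx":0,"dy":0,"dz":0,"rx":0,"ry":0,"rz":0},{"dx":0,"dy":0,"dz":0,"rx":0,"ry":0,"rz":0},{"dx":0,"dy":0,"dz":0,"rx":0,"ry":0,"rz":0}]' -1
```

```text
time: 13.35
tool_pos: [0.4283, -0.0984, -0.021]
tool_rot: [-0.0, 0.251, 0.968, 0.0]
contact_force: [-0.3, -0.0, -0.1]
gripper_width: 0.552
grasp_force: 0.0
time: 13.85
tool_pos: [0.4287, -0.0985, -0.0205]
tool_rot: [0.0, 0.251, 0.968, -0.0]
contact_force: [0.6, -0.8, -0.5]
gripper_width: -0.003
grasp_force: 0.0
```

The fingers missed again. I'll open, rise a little and re-measure the brush without viewing.

```bash
python3 -m inch '[{"dx":0,"dy":0,"dz":0,"rx":0,"ry":0,"rz":0},{"dx":0,"dy":0,"dz":-0.01,"rx":0,"ry":0,"rz":0},{"dx":0,"dy":0,"dz":-0.04,"rx":0,"ry":0,"rz":0},{"dx":0,"dy":0,"dz":-0.08,"rx":0,"ry":0,"rz":0},{"dx":0,"dy":0,"dz":-0.08,"rx":0,"ry":0,"rz":0}]' 0.1
python3 - <<'E'
from h import *
optics.grab_frame("wrist")
ci=optics.camera_info("wrist");w=optics.grab_frame("wrist");save(w,"w7.png")
find("wrist","brush",.012,ci)
hsv=cv2.cvtColor(w,cv2.COLOR_RGB2HSV);m=((hsv[...,1]>190)&((hsv[...,0]<5)|(hsv[...,0]>175))).astype(np.uint8)
n,l,st,_=cv2.connectedComponentsWithStats(m);i=1+st[1:,4].argmax();v,u=np.nonzero(l==i)
P=np.array([ray(ci,a,b,.012)[:2]*1000 for a,b in zip(u,v)]).astype(np.float32);print("handle",st[i],cv2.minAreaRect(P),cv2.fitLine(P,2,0,.01,.01).ravel())
print(tool([.4275,-.0989,-.0205]),state()["tool_pos"],rot().round(3).tolist())
E
```

```text
time: 14.35
tool_pos: [0.4324, -0.1, 0.0487]
tool_rot: [0.005, 0.251, 0.968, -0.001]
contact_force: [1.0, 0.7, 0.5]
gripper_width: 0.553
grasp_force: 0.0
brush 0.7 bbox [316. 249.  39. 234.] mean [ 0.4341 -0.1022] rect [ 432.9 -100.7] [ 23.9 149.2] 60.0 corners [[362.0, -74.0], [492.0, -148.0], [504.0, -128.0], [374.0, -53.0]]
brush 0.53 bbox [ 96. 362. 192. 228.] mean [ 0.4124 -0.2768] rect [ 428.8 -274.7] [136.8 178.3] 54.6 corners [[317.0, -279.0], [462.0, -382.0], [541.0, -271.0], [396.0, -167.0]]
handle [ 305  131   23  151 3203] ((406.2227478027344, -87.04945373535156), (12.368181228637695, 88.18037414550781), 60.87543869018555) [  0.8726946   -0.48826644 403.98236    -85.82288   ]
[ 0.0009 -0.0011  0.0799] [ 0.42851943 -0.09845715  0.043447  ] [[-0.874, 0.485, 0.0], [0.485, 0.874, -0.0], [-0.0, 0.0, -1.0]]
```

The brush is unmoved, so the tips passed above it; they are even higher than I estimated. I'll pre-close to about 28 mm and descend lower under force watch.

```bash
python3 -m inch '[{"dx":0,"dy":-0.001,"dz":0.01,"rx":0,"ry":0,"rz":0},{"dx":0,"dy":-0.001,"dz":0.03,"rx":0,"ry":0,"rz":0},{"dx":0,"dy":-0.001,"dz":0.05,"rx":0,"ry":0,"rz":0},{"dx":0,"dy":-0.001,"dz":0.07,"rx":0,"ry":0,"rz":0},{"dx":0,"dy":-0.001,"dz":0.078,"rx":0,"ry":0,"rz":0}]' -0.35
python3 -m inch '[{"dx":0,"dy":0,"dz":0.002,"rx":0,"ry":0,"rz":0},{"dx":0,"dy":0,"dz":0.004,"rx":0,"ry":0,"rz":0},{"dx":0,"dy":0,"dz":0.006,"rx":0,"ry":0,"rz":0},{"dx":0,"dy":0,"dz":0.008,"rx":0,"ry":0,"rz":0}]'
python3 -m inch '[{"dx":0,"dy":0,"dz":0.002,"rx":0,"ry":0,"rz":0},{"dx":0,"dy":0,"dz":0.002,"rx":0,"ry":0,"rz":0}]'
```

```text
time: 15.0
tool_pos: [0.4254, -0.0981, -0.0225]
tool_rot: [-0.003, 0.251, 0.968, 0.0]
contact_force: [-0.5, -0.1, 0.4]
gripper_width: 0.321
grasp_force: 0.0
time: 15.4
tool_pos: [0.4289, -0.0995, -0.0248]
tool_rot: [0.001, 0.251, 0.968, -0.0]
contact_force: [-0.3, 0.4, 0.6]
gripper_width: 0.323
grasp_force: 0.0
time: 15.6
tool_pos: [0.4283, -0.0992, -0.0269]
tool_rot: [0.0, 0.251, 0.968, -0.0]
contact_force: [0.6, 0.3, -0.1]
gripper_width: 0.327
grasp_force: 0.0
```

```bash
python3 -m inch '[{"dx":0,"dy":0,"dz":0.002,"rx":0,"ry":0,"rz":0},{"dx":0,"dy":0,"dz":0.002,"rx":0,"ry":0,"rz":0}]'
python3 -m inch '[{"dx":0,"dy":0,"dz":0.0015,"rx":0,"ry":0,"rz":0},{"dx":0,"dy":0,"dz":0.0015,"rx":0,"ry":0,"rz":0}]'
```

```text
time: 15.8
tool_pos: [0.4281, -0.0992, -0.0287]
tool_rot: [-0.0, 0.251, 0.968, 0.0]
contact_force: [0.4, -0.9, -0.2]
gripper_width: 0.326
grasp_force: 0.0
time: 16.0
tool_pos: [0.4281, -0.0992, -0.0299]
tool_rot: [-0.0, 0.251, 0.968, 0.0]
contact_force: [0.1, -0.7, -0.3]
gripper_width: 0.325
grasp_force: 0.0
```

```bash
python3 -m inch '[{"dx":0,"dy":0,"dz":0,"rx":0,"ry":0,"rz":0},{"dx":0,"dy":0,"dz":0,"rx":0,"ry":0,"rz":0},{"dx":0,"dy":0,"dz":0,"rx":0,"ry":0,"rz":0},{"dx":0,"dy":0,"dz":0,"rx":0,"ry":0,"rz":0}]' -1
```

```text
time: 16.4
tool_pos: [0.4284, -0.0993, -0.0296]
tool_rot: [0.0, 0.251, 0.968, -0.0]
contact_force: [-0.4, 0.8, 1.5]
gripper_width: 0.14
grasp_force: 58.8
```

Gripped: 58.8 N at 0.14 opening. I'm lifting and carrying it to the tool tray.

```bash
python3 -m inch '[{"dx":0,"dy":0,"dz":-0.02,"rx":0,"ry":0,"rz":0},{"dx":0,"dy":0,"dz":-0.05,"rx":0,"ry":0,"rz":0},{"dx":0,"dy":0,"dz":-0.08,"rx":0,"ry":0,"rz":0},{"dx":0,"dy":0,"dz":-0.11,"rx":0,"ry":0,"rz":0},{"dx":0,"dy":0,"dz":-0.137,"rx":0,"ry":0,"rz":0}]'
python3 - <<'E'
from h import *
print(tool([.470,-.28,.08]),rot().round(3).tolist())
E
```

```text
time: 16.9
tool_pos: [0.428, -0.0991, 0.0806]
tool_rot: [0.0, 0.251, 0.968, -0.0]
contact_force: [0.6, -0.2, -0.7]
gripper_width: 0.133
grasp_force: 58.6
[-0.1556 -0.1722  0.0007] [[-0.874, 0.485, 0.0], [0.485, 0.874, -0.0], [-0.0, -0.0, -1.0]]
```

```bash
python3 -m inch '[{"dx":-0.03,"dy":-0.034,"dz":0,"rx":0,"ry":0,"rz":-0.06},{"dx":-0.062,"dy":-0.069,"dz":0,"rx":0,"ry":0,"rz":-0.12},{"dx":-0.094,"dy":-0.104,"dz":0,"rx":0,"ry":0,"rz":-0.18},{"dx":-0.125,"dy":-0.138,"dz":0,"rx":0,"ry":0,"rz":-0.24},{"dx":-0.156,"dy":-0.172,"dz":0,"rx":0,"ry":0,"rz":-0.293}]'
python3 - <<'E'
from h import *
optics.grab_frame("wrist")
ci=optics.camera_info("wrist");w=optics.grab_frame("wrist");save(w,"w8.png")
find("wrist","tool_tray",.04,ci)
find("wrist","brush",state()["tool_pos"][2]+.0416,ci)
print(tool([.480,-.320,.08]),rot().round(3).tolist(),state()["grasp_force"])
E
```

```text
time: 17.4
tool_pos: [0.4704, -0.2814, 0.0793]
tool_rot: [-0.0, 0.032, 0.999, 0.0]
contact_force: [0.8, 0.1, -0.7]
gripper_width: 0.137
grasp_force: 58.7
tool_tray 0.6 bbox [279. 230. 290. 384.] mean [ 0.4282 -0.3097] rect [ 477. -309.] [152.1 248.5] 86.3 corners [[348.0, -377.0], [596.0, -393.0], [606.0, -241.0], [358.0, -225.0]]
brush 0.81 bbox [319. 292.  54. 296.] mean [ 0.4627 -0.2851] rect [ 467.9 -286.8] [ 22.4 131.8] 87.5 corners [[402.0, -295.0], [533.0, -301.0], [534.0, -278.0], [403.0, -273.0]]
[-0.0158 -0.0488 -0.0012] [[-0.998, 0.069, -0.001], [0.069, 0.998, 0.001], [0.001, 0.001, -1.0]] 58.73928666114807
```

View pics/w8.png

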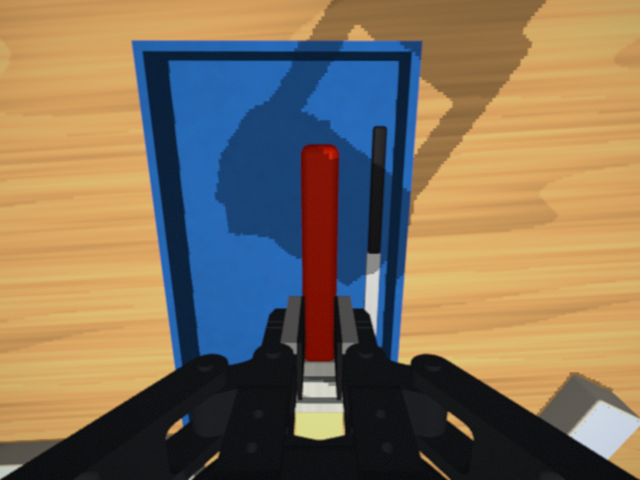

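The brush is held along the tray, with its handle at columns 302–338. It is clear of the walls and of the spatula at columns 365–385. The tray centre comes out at (0.483, -0.310). I'm shifting 39 mm towards the free side and lowering.

```bash
python3 -m inch '[{"dx":-0.016,"dy":-0.049,"dz":0,"rx":0,"ry":0,"rz":0},{"dx":-0.016,"dy":-0.049,"dz":0.02,"rx":0,"ry":0,"rz":0},{"dx":-0.016,"dy":-0.049,"dz":0.05,"rx":0,"ry":0,"rz":0},{"dx":-0.016,"dy":-0.049,"dz":0.08,"rx":0,"ry":0,"rz":0},{"dx":-0.016,"dy":-0.049,"dz":0.1,"rx":0,"ry":0,"rz":0}]'
python3 -m inch '[{"dx":0,"dy":0,"dz":0.004,"rx":0,"ry":0,"rz":0},{"dx":0,"dy":0,"dz":0.009,"rx":0,"ry":0,"rz":0},{"dx":0,"dy":0,"dz":0.014,"rx":0,"ry":0,"rz":0},{"dx":0,"dy":0,"dz":0.019,"rx":0,"ry":0,"rz":0},{"dx":0,"dy":0,"dz":0.023,"rx":0,"ry":0,"rz":0}]'
python3 -m inch '[{"dx":0,"dy":0,"dz":0.003,"rx":0,"ry":0,"rz":0},{"dx":0,"dy":0,"dz":0.003,"rx":0,"ry":0,"rz":0}]'
```

```text
time: 18.1
tool_pos: [0.4793, -0.3175, -0.0028]
tool_rot: [-0.001, 0.033, 0.999, 0.001]
contact_force: [0.4, 1.0, -0.7]
gripper_width: 0.137
grasp_force: 58.9
time: 18.6
tool_pos: [0.4811, -0.3204, -0.0181]
tool_rot: [0.001, 0.034, 0.999, -0.0]
contact_force: [0.2, 0.3, -0.1]
gripper_width: 0.133
grasp_force: 58.9
time: 18.8
tool_pos: [0.4805, -0.32, -0.0213]
tool_rot: [-0.0, 0.034, 0.999, 0.0]
contact_force: [-0.1, 0.9, 0.4]
gripper_width: 0.132
grasp_force: 58.9
```

```bash
python3 -m inch '[{"dx":0,"dy":0,"dz":0.002,"rx":0,"ry":0,"rz":0},{"dx":0,"dy":0,"dz":0.002,"rx":0,"ry":0,"rz":0}]'
python3 -m inch '[{"dx":0,"dy":0,"dz":0.0015,"rx":0,"ry":0,"rz":0},{"dx":0,"dy":0,"dz":0.0015,"rx":0,"ry":0,"rz":0}]'
```

```text
time: 19.0
tool_pos: [0.4806, -0.3201, -0.0227]
tool_rot: [-0.0, 0.034, 0.999, 0.0]
contact_force: [0.2, -0.8, -0.7]
gripper_width: 0.129
grasp_force: 58.9
time: 19.2
tool_pos: [0.4806, -0.32, -0.0239]
tool_rot: [-0.0, 0.034, 0.999, 0.0]
contact_force: [1.0, 0.1, -1.2]
gripper_width: 0.136
grasp_force: 58.9
```

```bash
python3 -m inch '[{"dx":0,"dy":0,"dz":0.001,"rx":0,"ry":0,"rz":0},{"dx":0,"dy":0,"dz":0.001,"rx":0,"ry":0,"rz":0}]'
python3 -m inch '[{"dx":0,"dy":0,"dz":0.001,"rx":0,"ry":0,"rz":0},{"dx":0,"dy":0,"dz":0.001,"rx":0,"ry":0,"rz":0}]'
```

```text
time: 19.4
tool_pos: [0.4808, -0.3201, -0.0245]
tool_rot: [0.0, 0.034, 0.999, -0.0]
contact_force: [-0.0, 0.0, -0.1]
gripper_width: 0.13
grasp_force: 58.9
time: 19.6
tool_pos: [0.4808, -0.3201, -0.0246]
tool_rot: [-0.0, 0.034, 0.999, 0.0]
contact_force: [-2.6, 0.1, 5.3]
gripper_width: 0.133
grasp_force: 59.5
```

Contact at 5 N. I'm releasing, rising, and checking both pieces.

```bash
python3 -m inch '[{"dx":0,"dy":0,"dz":0,"rx":0,"ry":0,"rz":0},{"dx":0,"dy":0,"dz":0,"rx":0,"ry":0,"rz":0},{"dx":0,"dy":0,"dz":0,"rx":0,"ry":0,"rz":0},{"dx":0,"dy":0,"dz":0,"rx":0,"ry":0,"rz":0}]' -0.3
python3 -m inch '[{"dx":0,"dy":0,"dz":-0.02,"rx":0,"ry":0,"rz":0},{"dx":0,"dy":0,"dz":-0.06,"rx":0,"ry":0,"rz":0},{"dx":0,"dy":0,"dz":-0.12,"rx":0,"ry":0,"rz":0},{"dx":0,"dy":0,"dz":-0.18,"rx":0,"ry":0,"rz":0},{"dx":0,"dy":0,"dz":-0.24,"rx":0,"ry":0,"rz":0}]'
python3 -m inch '[{"dx":0.05,"dy":0,"dz":0,"rx":0,"ry":0,"rz":0},{"dx":0.05,"dy":0,"dz":0,"rx":0,"ry":0,"rz":0},{"dx":0.05,"dy":0,"dz":0,"rx":0,"ry":0,"rz":0}]'
python3 - <<'E'
from h import *
optics.grab_frame("wrist")
ci=optics.camera_info("wrist");w=optics.grab_frame("wrist")
find("wrist","brush",.017,ci);find("wrist","tool_tray",.04,ci)
optics.grab_frame("top")
for n,z in [("fragment",.029),("clay_sherd",.014),("foam_block",.032)]: find("top",n,z)
im=optics.grab_frame("side");save(im,"end.png");find("side","brush",.017);find("side","fragment",.029)
E
```

```text
time: 20.0
tool_pos: [0.4806, -0.32, -0.0256]
tool_rot: [-0.0, 0.034, 0.999, 0.0]
contact_force: [-0.9, 0.5, -0.2]
gripper_width: 0.346
grasp_force: 0.0
time: 20.5
tool_pos: [0.4805, -0.3199, 0.1698]
tool_rot: [0.0, 0.034, 0.999, -0.0]
contact_force: [0.4, -1.2, -0.1]
gripper_width: 0.352
grasp_force: 0.0
time: 20.8
tool_pos: [0.4405, -0.3173, 0.1675]
tool_rot: [0.001, 0.034, 0.999, -0.0]
contact_force: [-0.1, 0.3, -0.2]
gripper_width: 0.349
grasp_force: 0.0
brush 0.85 bbox [319. 255.  27. 150.] mean [ 0.4898 -0.3198] rect [ 485.4 -319.7] [ 23.4 148.4] 86.1 corners [[411.0, -326.0], [559.0, -336.0], [560.0, -313.0], [412.0, -303.0]]
tool_tray 0.71 bbox [333. 248. 198. 290.] mean [ 0.4509 -0.3067] rect [ 484.6 -308.9] [152.9 264.1] 86.5 corners [[348.0, -377.0], [612.0, -393.0], [621.0, -241.0], [357.0, -225.0]]
fragment 0.58 bbox [157. 271.  21.  39.] mean [0.4799 0.306 ] rect [482.1 307. ] [62.2 35. ] 8.8 corners [[449.0, 320.0], [454.0, 285.0], [515.0, 295.0], [510.0, 329.0]]
clay_sherd 0.87 bbox [291. 281.  23.  35.] mean [0.4676 0.0747] rect [469.2  76.2] [64.2 34.6] 15.3 corners [[434.0, 84.0], [443.0, 51.0], [505.0, 68.0], [496.0, 101.0]]
foam_block 0.82 bbox [377. 197.  35.  38.] mean [ 0.6294 -0.088 ] rect [629.5 -87.5] [42.5 65.1] 60.1 corners [[591.0, -90.0], [647.0, -122.0], [668.0, -85.0], [612.0, -53.0]]
foam_block 0.48 bbox [158. 269. 100. 124.] mean [0.4897 0.3085] rect [491.4 308. ] [207.7 171.6] 9.0 corners [[375.0, 376.0], [402.0, 207.0], [607.0, 240.0], [580.0, 409.0]]
brush 0.75 bbox [406. 141.  67.  25.] mean [ 0.4894 -0.3127] rect [ 485.2 -314.4] [ 34.  147.9] 87.4 corners [[411.0, -328.0], [558.0, -335.0], [560.0, -301.0], [412.0, -294.0]]
fragment 0.69 bbox [270. 420.  52.  43.] mean [0.481  0.3098] rect [483.1 310.6] [63.8 36.9] 10.6 corners [[448.0, 323.0], [455.0, 287.0], [518.0, 298.0], [511.0, 335.0]]
```

Both pieces lie flat at the right places and sizes, and the sherd and foam block are unmoved. I'm handing in.

```bash
python3 -c "
from plant import ticket
print(ticket.job_done())"
```

```text
the job is handed in; nothing more can be done
None
```

I laid the fragment flat in the finds tray, then the brush flat in the tool tray, each on a second grasp attempt; neither was dropped, the sherd and foam block stayed put, and I handed the job in at about 21 s (no verdict was returned).

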